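Open the roll keeper's turning lid and lift the round roll out with tongs

TASK

Get the round bread roll out of the roll keeper with the tongs: pull the spring knob on the clear turning lid up, swing the lid a quarter turn so that its opening stands over the round roll, and let the knob's pin drop fully home in its hole so the lid is locked again. Then draw the tongs out of their stand, reach down through the opening, close them on the round roll, lift it about 10 cm clear above the lid and finish the program holding it still there in the tongs. Never touch the food with the gripper itself, leave the finger roll and the muffin in their wells, and do not shift or knock over the things standing around.

Things in the scene. Friction and masses are not known exactly. Their poses are not given: they have to be found in the camera images.
- keeper: Roll keeper, fixed: round bamboo box 200 mm across, inner floor 10 mm up, steel index ring on its rim (top at z 52 mm). Origin under its centre. Four wells (radii 14 to 88 mm, dividers on the diagonals to z 46 mm) centred 58 mm from the axis on its +x (empty), -x (muffin), +y and -y axes (round roll and finger roll, either way). One pin slot on each of these axes, 99 mm out.
- lid (a joint): Lid angle about the keeper's vertical axis, rad, anticlockwise from above: 0 at the start (opening over the keeper's empty +x well), +1.571 opening over its +y well, -1.571 over its -y well. Clear disc with steel edge, 226 mm across, top at z 58 mm (centre cap 67 mm). The pin blocks it when down; with the pin up it turns with about 0.1 N m.
- opening (a point): Middle of the lid's only opening, at the lid's top, 58 mm from the axis. The opening is a sector from 24 to 89 mm radius, 41 degrees either side: here about 100 mm wide across the radius, 65 mm along it. Axes turn with the lid: x points from the keeper's axis outward through the knob, z up.
- plunger (a joint): Lift of the spring plunger, m: 0 = pin fully home, 0.016 = stop. The pin is out of its slot from about 0.008: lift 10 to 14 mm to swing the lid. The spring pulls down with 4 N at home, 6 N at the stop, and drops the pin when the knob is let go over a slot (lid within about 0.03 rad of it).
- knob (a point): Middle of the plunger's knob: upright black ribbed cylinder, 20 mm diameter, 18 mm high (z 66 to 84 mm when home, this point at 75 mm), on a 17 mm wide boss on the lid's outer band, 99 mm from the keeper's axis, just outside the opening. Free all round down to the lid's top at z 58 mm. It rises with the plunger and travels with the lid.
- tong_stand: The tongs' stand, fixed: upright steel sleeve open at the top, inside 28 mm (its x) by 84 mm (its y), rim at z 72 mm, inner floor at 6 mm, on a 52 x 100 mm foot plate. Origin under its centre.
- tongs: Sprung steel tongs, 148 mm long, 95 g, loose, tips down in the stand. Origin midway between the tips' lower ends, z up along them to the bow, y the line along which they close. Two flat arms (18 mm wide, 3 mm thick) hinged 140 mm up; outer faces, from 12 mm under the hinges down, 46 mm apart when parallel; when open 51 mm at the grip, 74 mm at the tips: paddles 23 mm wide, 31 mm high.
- tongs_left (a joint): Angle of each tong arm outward from parallel, rad (both move alike): 0.10 = open, the start; 0 = parallel, tips 36 mm apart inside, which is also where they close on the round roll; -0.04 = shut on nothing. At the grip point it takes about 8 N to start closing them and 11 N at parallel; about a quarter of what is gripped beyond that reaches the tips.
- tongs_grip (a point): Where to grip the tongs: midway between the arms, 26 mm below the hinges, 114 mm above the tips; the bow's top is 34 mm above it, so do not grip much lower. Grip the arms' outer faces from above, along the tongs' y. 49 to 51 mm between the fingers holds them while still open for the roll (tips 50 to 59 mm apart inside).
- tongs_tip (a point): Point midway between the tong tips, 12 mm above their lower ends. Best brought to the round roll's axis, 12 to 18 mm above its underside, so that the tips stay off the well's floor.
- bun: The round bread roll: a little dome with upright sides up to 21 mm, 38 mm across, 36 mm high, a cross on top, 25 to 50 g. Origin at the centre of its underside, z up. It stands in a well of the keeper (underside at z 10 mm), within 7 mm of the well's centre.
- finger_roll: The finger roll: oblong, 59 mm long, 29 mm wide and high, lying in the well across from the round roll's. Origin under its centre, x along it. It stays there.
- muffin: A muffin in a fluted paper cup, 45 mm across, 36 mm high, in the keeper's -x well. Origin under its centre. It stays there.
- glass_a: Bystander: clear drinking glass on the water dispenser's drip tray, 81 mm across, 93 mm high; origin under its centre.
- mug_purple: Bystander: mug with handle, 84 x 92 mm, 82 mm high; origin under its centre.
- jar_c: Bystander: small preserve jar with a lid, 68 mm across, 84 mm high; origin under its centre.
- spice_b: Bystander: small spice jar, 47 mm across, 98 mm high; origin under its centre.
- lemon: Bystander: a lemon, 71 x 53 mm, 51 mm high; origin under its centre.
- spoon: Bystander: a metal spoon lying flat, 188 x 38 mm, 15 mm high; origin under its centre.

How it is judged:
By the outcome, as a careful person would: the job done as asked, in the order asked, and still so for the second after the job is handed in, while the arm keeps its last pose, push and grip.
It also fails if it takes over 53 s, if anything falls off the work surface, if the arm or the gripper's body presses on something with over 40 N, if the wrist force passes 120 N, or if a joint passes its speed limit or range.

ROBOT

A 6-joint arm with a two-finger parallel gripper is mounted at the origin on a cart in front of the work surface, level with it; the furniture and walls round the work are solid. World frame = base frame: x ahead of the robot, y to its left, z up, the work surface at z = 0. Lengths are in mm, angles in rad, forces in N, time in s.
With the tool pointing down it reaches from about 350 to 775 mm from the base axis. Payload 7.3 kg.
Tool frame: the origin (TCP) lies at the very end of the fingers, on their centre line; the grasp point (between the pads) lies 19 mm behind it; z points along the fingers, y is the line along which they close (so a half turn about z gives the same grasp; the last joint's range is limited). The gripper opens to 92 mm and grips with 3 to 60 N. Pads are 19 mm wide; open, the fingers measure 130 mm over their backs; the gripper's body (75 mm by 190 mm) begins 47 mm behind the grasp point.
Start: joints at [-1.286, 0.342, 1.524, -0, 1.275, -0.146], TCP at [219.263, -477.042, 226.741] pointing down, gripper open.
Joint ranges: [-2.53, 2.53], [-0.77, 2.02], [0.04, 2.7], [-1, 4.14], [0.28, 2.66], [-3.11, 3.11]. Speed limits (rad/s): [2.57, 2.57, 3.14, 3.14, 3.14, 3.14].

INTERFACE

Orientations are given as [roll, pitch, yaw] about the fixed x, y, z axes, in that order (R = Rz(yaw) Ry(pitch) Rx(roll)).
In Python, from plant import get_obs, vision, workorder gives the robot as it stands.
- The arm moves only by the shell command python3 -m pendant 'ROWS' [OPENING]. ROWS is a JSON object of lists of equal length, an entry for each row: "dp": the shift along the tool's x, y, z in m, a list of three; "rotation": the turn, a rotation vector about the tool's x, y, z in rad, a list of three. A call has 1 to 8 rows; each row is the pose to reach, as a shift and turn from the pose commanded when the call began, along the tool's axes at that moment; what a row does not reach only later rows make up. A row lasts 1/8 s, in which the tool goes at most 62.5 mm and 10.7 degrees, less where a joint would pass 70% of its speed; a pose out of reach is approached as far as the arm can. A call with a gripper value outside its range is refused whole. OPENING is the finger opening in m, from 0 to 0.0918, set as the call begins (- or left out, the last holds). The fingers move at their own pace and stop on an object; the grip force is fixed at half the most. Time passes only in rows, so rows that repeat a pose let the fingers close. It gives the time, the measured TCP pose, the force, the opening and the grip force at its end, in the units of the state.
- get_obs(): the state, without advancing time (a new reading comes with each control period).
- vision.capture(name): name is "side" or "top" or "wrist"; returns a dict with "pixels" (420x560x3 uint8, red, green, blue), "vfov" (degrees; the focal length in pixels is half the picture's height over the tangent of half this angle, whatever the lens; pixels are square), "cx", "cy" (the principal point, pixels), "dist" ([k1, k2, p1, p2, k3] as OpenCV has them; the pictures are not rectified), "pose" (4x4, takes a point from camera to world coordinates); the wrist camera has in their place "T_tool_cam" (4x4, takes a point from camera to tool coordinates, whose origin is the TCP and whose axes are the flange's). Camera axes: x right, y up, looking along -z (the intrinsics and any distortion apply to the point x, -y, -z); pixel columns grow to the right and rows downward; lengths in mm; the calibration is good to about 2 mm. A picture is of the moment at which its call begins: read the wrist's pose just before it. There is no depth.
- workorder.close_job(): hands the job in; it is judged then, once.
The state is a dict: "time": time; "joint_positions": joint angles; "dq": joint speeds; "tau": joint torques, N m; "tool_pos": TCP position; "tcp_rot": TCP orientation; "contact_force": force on the tool from outside, world axes, zero at the start; "moment": the same for the moment, N m; "grip_width": finger opening in mm; "finger_force": force on a finger pad.
Only numpy, scipy, OpenCV 4.12 (cv2) and the standard library are available. Lean on these libraries where they do the work, as an engineer would, in place of code of your own. Each camera call takes 0.05 s, during which the arm holds its last target. There are 200 camera calls.

## Working session

There is one attempt and no reset: what is moved stays moved. The work goes in short steps, Python scripts to look and compute and a shell command to move; the robot and the scene stay as the last step left them, time stands still between calls to the robot, and variables do not carry over. Pictures are saved under pics/ and viewed, at most 16 in all, crops included, and the job is handed in when it is done.

```bash
ls; mkdir -p pics
cat > h.py <<'E'
import numpy as np, cv2
from plant import get_obs, vision, workorder
from scipy.spatial.transform import Rotation as R
def T_tool():
    o=get_obs(); T=np.eye(4); T[:3,:3]=R.from_euler('xyz',o['tcp_rot']).as_matrix(); T[:3,3]=o['tool_pos']; return T
def cap(name,save=None):
    T=T_tool(); d=vision.capture(name)
    d['P']=np.array(d['pose']) if 'pose' in d else T@np.array(d['T_tool_cam'])
    h=d['pixels'].shape[0]; f=h/2/np.tan(np.radians(d['vfov'])/2)
    d['K']=np.array([[f,0,d['cx']],[0,f,d['cy']],[0,0,1]]); d['D']=np.array(d['dist'],float)
    if save:
        cv2.imwrite(save+'.png',d['pixels'][:,:,::-1]); np.savez(save+'.npz',**{k:d[k] for k in('pixels','K','D','P')})
    return d
def ray(d,uv):
    p=cv2.undistortPoints(np.array(uv,float).reshape(-1,1,2),d['K'],d['D']).reshape(-1,2)
    v=np.c_[p[:,0],-p[:,1],-np.ones(len(p))]@d['P'][:3,:3].T
    return d['P'][:3,3],v
def onz(d,uv,z):
    o,v=ray(d,uv); return o+v*((z-o[2])/v[:,2])[:,None]
def proj(d,X):
    X=np.atleast_2d(X); c=(X-d['P'][:3,3])@d['P'][:3,:3]; c=c*[1,-1,-1]
    return cv2.projectPoints(c.reshape(-1,1,3),np.zeros(3),np.zeros(3),d['K'],d['D'])[0].reshape(-1,2)
def load(n): return dict(np.load(n+'.npz'))
E
python3 - <<'E'
from h import *
print(get_obs())
for n in('top','side','wrist'):
    d=cap(n,'pics/a_'+n); print(n,d['P'].round(3).tolist(),d['K'][0,0],d['D'])
a=cv2.imread('pics/a_top.png')
E
```

```text
pics
{'time': 0.0, 'joint_positions': array([-1.28599847e+00,  3.42725856e-01,  1.52500636e+00, -2.52201726e-05,
        1.27543110e+00, -1.46003025e-01]), 'dq': array([ 2.82410065e-04,  6.15219566e-04,  6.13572676e-04,  2.16528495e-04,
       -6.29021998e-05, -1.15911633e-03]), 'tau': array([-2.78226122e-03, -4.31250465e+01, -2.44225019e+01,  7.15340814e-02,
        5.58321748e-02, -9.66463176e-05]), 'tool_pos': array([ 219.13347996, -476.62470359,  226.04707315]), 'tcp_rot': array([-3.14003519e+00, -2.04647759e-04,  4.30808079e-01]), 'contact_force': array([-0.41027802, -0.3882675 , -0.34791239]), 'moment': array([ 0.0557091 , -0.02296814,  0.00547614]), 'finger_force': 0.0, 'grip_width': 91.63000731909325}
top [[-0.005, 0.981, -0.192, 372.738], [-1.0, -0.007, -0.013, 72.632], [-0.014, 0.191, 0.981, 1029.954], [0.0, 0.0, 0.0, 1.0]] 423.14999823945016 [0.00816374 0.         0.         0.         0.        ]
side [[-0.836, 0.288, -0.468, -84.554], [-0.549, -0.409, 0.729, 1079.144], [0.019, 0.866, 0.5, 797.121], [0.0, 0.0, 0.0, 1.0]] 501.33461008022533 [-0.18571047  0.          0.          0.          0.        ]
wrist [[0.418, 0.87, 0.261, 290.041], [-0.908, 0.401, 0.119, -445.56], [-0.001, -0.287, 0.958, 384.005], [0.0, 0.0, 0.0, 1.0]] 325.1199201933584 [0.00557555 0.         0.         0.         0.        ]
```

View pics/a_top.png

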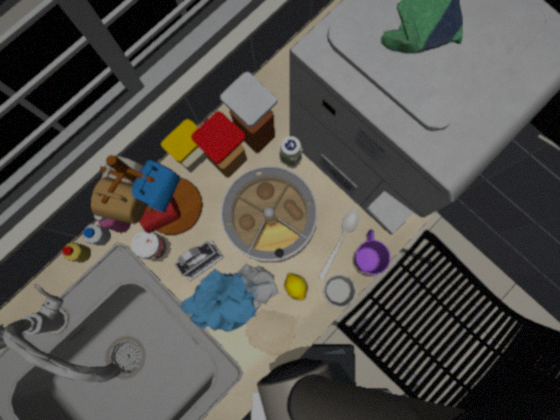

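View pics/a_side.png

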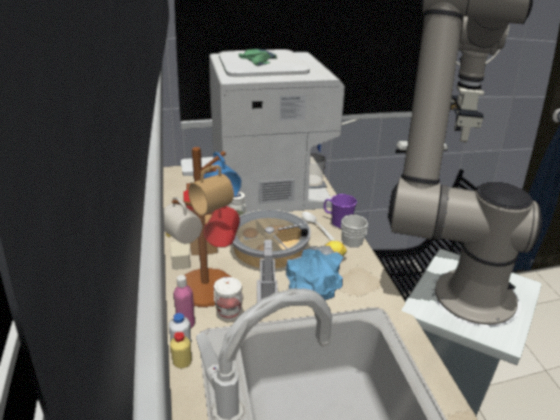

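Run:
```python
from h import *
d=load('pics/a_top'); im=d['pixels'][:,:,::-1]
c=np.hstack([cv2.resize(im[160:290,160:325],None,fx=4.8,fy=4.5,interpolation=cv2.INTER_CUBIC)])
cv2.imwrite('pics/c1.png',c)
# keeper steel lid edge: approx ; knob; stand
for uv,z in(((269,212),60),((279,252),75),((199,260),72)): print(uv,onz(d,[uv],z).round(1))
```

```text
(269, 212) [[555.4 115.7  60. ]]
(279, 252) [[460.6  92.3  75. ]]
(199, 260) [[443.9 273.2  72. ]]
```

View pics/c1.png

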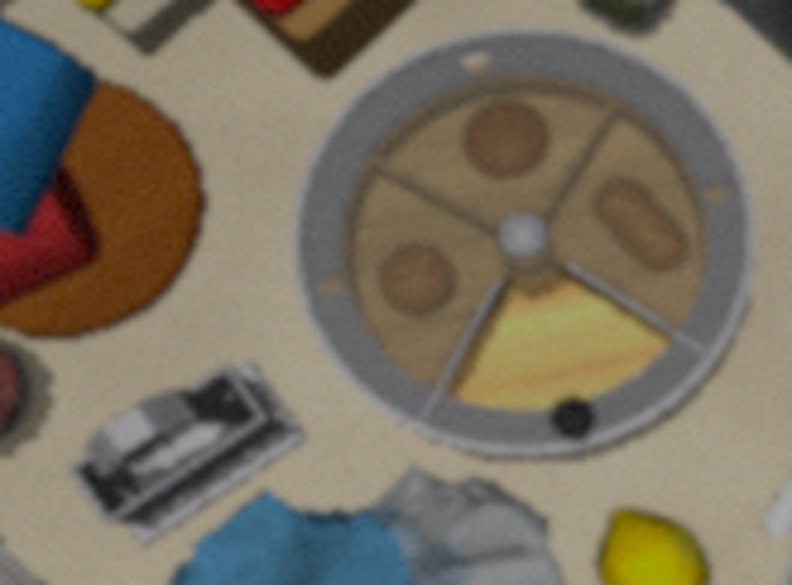

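Top view (crop scale 4.8/4.5): the round roll is in the left well at pixel (247,222), the finger roll on the right, the muffin at the top, the knob at (279,252), and the tongs and stand near (199,260). So the lid must swing to -1.571. Side view: the mug tree stands at (200,150–285) and the dispenser is on the right.

Run:
```python
from h import *
t=load('pics/a_top'); s=load('pics/a_side')
def tri(a,b):
    o1,v1=ray(t,[a]);o2,v2=ray(s,[b]); v1=v1[0]/np.linalg.norm(v1);v2=v2[0]/np.linalg.norm(v2)
    A=np.c_[v1,-v2]; k=np.linalg.lstsq(A,o2-o1,rcond=None)[0]
    p,q=o1+k[0]*v1,o2+k[1]*v2; return ((p+q)/2).round(),np.linalg.norm(p-q).round(1)
print('blue mug',tri((155,185),(222,178)))
print('tan mug',tri((115,200),(210,196)))
print('post top',tri((122,160),(197,152)))
print('disp head corner top',tri((448,130),(325,83)))
print('disp head low corner',tri((437,212),(337,135)))
for n,u,z in(('tree base',(178,205),10),('base corner disp',(418,212),0),('disp left',(293,140),0),('spice',(290,150),98),('red box',(218,138),100),('glass',(338,291),93),('mug',(372,257),82),('jar',(148,245),84)): print(n,onz(t,[u],z)[0].round())
# keeper: ellipse of lid's steel edge, by the knob dark blob
im=t['pixels'].astype(int); hs=cv2.cvtColor(t['pixels'],cv2.COLOR_RGB2HSV)
m=(im.max(2)<45).astype(np.uint8); m[:240]=0;m[262:]=0;m[:,:268]=0;m[:,290:]=0
ys,xs=np.nonzero(m);k=(xs.mean(),ys.mean());print('knob',k,len(xs),onz(t,[k],78))
print('cap',onz(t,[(160+523/4.8,160+235/4.5)],67))
sl=np.array([(333,286),(478,62),(716,193)],float)/[4.8,4.5]+160
print('slots',onz(t,sl,52))
print('roll',onz(t,[(246.9,221.8)],40))
```

```text
blue mug (array([559., 308., 296.]), np.float64(6.8))
tan mug (array([533., 380., 290.]), np.float64(6.3))
post top (array([589., 346., 363.]), np.float64(2.6))
disp head corner top (array([ 597., -188.,  398.]), np.float64(49.2))
disp head low corner (array([ 524., -208.,  238.]), np.float64(8.8))
tree base [584. 343.  10.]
base corner disp [ 564. -249.    0.]
disp left [754.  57.   0.]
spice [693.  66.  98.]
red box [723. 232. 100.]
glass [374. -36.  93.]
mug [ 448. -115.   82.]
jar [477. 387.  84.]
knob (np.float64(279.1388888888889), np.float64(252.52777777777777)) 36 [[459.13486442  91.97091828  78.        ]]
cap [[553.52624737 115.46226451  67.        ]]
slots [[530.00579215 208.89482497  52.        ]
 [650.20896467 138.707906    52.        ]
 [578.05001338  21.2382318   52.        ]]
roll [[535.85988648 168.9979978   40.        ]]
```

Run:
```python
from h import *
t=load('pics/a_top')['pixels'][:,:,::-1][130:270,85:215]; s=load('pics/a_side')['pixels'][:,:,::-1][140:320,150:330]
a=cv2.resize(t,(400,430),interpolation=cv2.INTER_CUBIC); b=cv2.resize(s,(400,430),interpolation=cv2.INTER_CUBIC)
cv2.imwrite('pics/c2.png',np.hstack([a,b]))
```

```text
(no output)
```

View pics/c2.png

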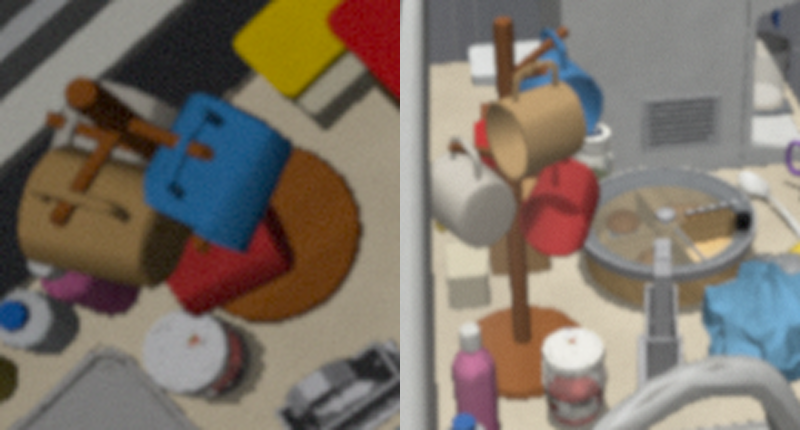

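Run:
```python
from h import *
t=load('pics/a_top'); s=load('pics/a_side')
def tri(a,b):
    a=(85+a[0]/3.077,130+a[1]/3.071); b=(150+(b[0]-400)/2.222,140+b[1]/2.389)
    o1,v1=ray(t,[a]);o2,v2=ray(s,[b]); v1=v1[0]/np.linalg.norm(v1);v2=v2[0]/np.linalg.norm(v2)
    k=np.linalg.lstsq(np.c_[v1,-v2],o2-o1,rcond=None)[0]
    p,q=o1+k[0]*v1,o2+k[1]*v2; return ((p+q)/2).round(),np.linalg.norm(p-q).round(1)
print('blue R',tri((288,160),(600,90)),'blue low',tri((245,250),(590,130)))
print('red R',tri((290,255),(598,190)),'red bottom',tri((200,310),(565,254)),tri((275,215),(600,175)))
print('plate',[onz(t,[(85+x/3.077,130+y/3.071)],12)[0].round() for x,y in((360,220),(265,320),(265,150))])
```

```text
blue R (array([556., 263., 284.]), np.float64(30.1)) blue low (array([521., 301., 261.]), np.float64(2.7))
red R (array([527., 290., 189.]), np.float64(7.0)) red bottom (array([504., 362., 160.]), np.float64(12.2)) (array([539., 290., 207.]), np.float64(31.8))
plate [array([592., 283.,  12.]), array([511., 356.,  12.]), array([650., 362.,  12.])]
```

```bash
cat >> h.py <<'E'
def delta(p,yaw):
    "tool-axis shift (m) and turn about tool z to reach world p with tool down at yaw"
    T=T_tool(); Rt=R.from_euler('xyz',[np.pi,0,yaw]).as_matrix()
    print('dp',(T[:3,:3].T@(np.array(p)-T[:3,3])/1000).round(4),'rot',R.from_matrix(T[:3,:3].T@Rt).as_rotvec().round(4))
def st():
    o=get_obs(); print('t',round(o['time'],2),'p',np.round(o['tool_pos'],1),'r',np.round(o['tcp_rot'],3),'F',np.round(o['contact_force'],1),'M',np.round(o['moment'],2),'w',round(o['grip_width'],1),'ff',round(o['finger_force'],1),'j',np.round(o['joint_positions'],2))
E
python3 -m pendant '{"dp":[[0.02,-0.02,-0.02],[0.06,-0.06,-0.05],[0.1,-0.1,-0.074],[0.14,-0.14,-0.074],[0.18,-0.18,-0.074],[0.22,-0.22,-0.074],[0.26,-0.255,-0.074],[0.3,-0.29,-0.074]],"rotation":[[0,0,0],[0,0,0],[0,0,0],[0,0,0],[0,0,0],[0,0,0],[0,0,0],[0,0,0]]}'
python3 -c "
from h import *
st(); delta((440,60,300),.489)"
```

```text
time: 1.15
tool_pos: [371.0, -86.5, 300.8]
tcp_rot: [3.141, -0.0, 0.431]
contact_force: [0.8, -0.7, 0.0]
grip_width: 92.1
finger_force: 0.0
t 1.15 p [371.  -86.5 300.8] r [ 3.141 -0.     0.431] F [ 0.8 -0.7  0. ] M [-0.08 -0.05 -0.01] w 92.1 ff 0.0 j [-0.43  0.01  1.73 -0.    1.4   0.71]
dp [ 0.1238 -0.1044  0.0008] rot [ 0.0004 -0.0002 -0.0585]
```

```bash
python3 -m pendant '{"dp":[[0.03,-0.026,0],[0.07,-0.06,0],[0.1,-0.09,0],[0.124,-0.104,0],[0.124,-0.104,0],[0.124,-0.104,0]],"rotation":[[0,0,0.01],[0,0,0.02],[0,0,0.03],[0,0,0.046],[0,0,0.046],[0,0,0.046]]}'
python3 - <<'E'
from h import *
st(); d=cap('wrist','pics/b_w'); print(d['P'].round(2))
E
```

```text
time: 1.9
tool_pos: [439.5, 57.5, 300.5]
tcp_rot: [3.141, 0.001, 0.385]
contact_force: [0.5, 0.2, 0.7]
grip_width: 91.7
finger_force: 0.0
t 1.9 p [439.5  57.5 300.5] r [3.141e+00 1.000e-03 3.850e-01] F [0.5 0.2 0.7] M [ 0.08 -0.02 -0.03] w 91.7 ff 0.0 j [-0.04  0.14  1.59 -0.    1.41  1.14]
[[ 3.8000e-01  8.9000e-01  2.7000e-01  5.1186e+02]
 [-9.3000e-01  3.6000e-01  1.1000e-01  8.5670e+01]
 [ 0.0000e+00 -2.9000e-01  9.6000e-01  4.5825e+02]
 [ 0.0000e+00  0.0000e+00  0.0000e+00  1.0000e+00]]
```

View pics/b_w.png

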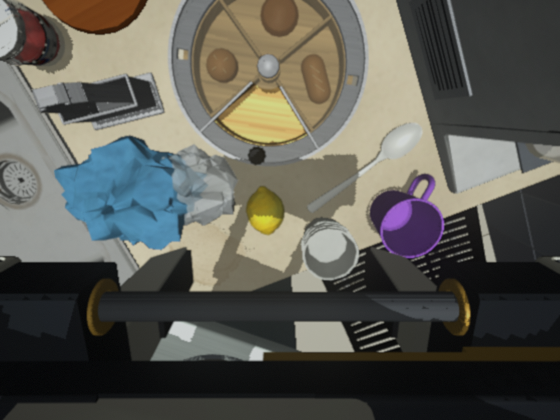

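The wrist view shows the knob at (257,155), the cap at (268,66), slots at (182,54) and (354,79), the round roll at (222,65), and the stand rim around (92–161, 80–128). Lemon and crumpled paper lie near the knob.

Run:
```python
from h import *
d=load('pics/b_w'); t=load('pics/a_top'); im=d['pixels']; g=im.max(2)
def blob(m,box):
    x0,y0,x1,y1=box; q=np.zeros(m.shape,np.uint8); q[y0:y1,x0:x1]=m[y0:y1,x0:x1]
    n,l,s,c=cv2.connectedComponentsWithStats(q); i=1+np.argmax(s[1:,4]); return c[i],s[i]
k,s=blob((g<60),(240,140,275,170)); K=onz(d,[k],76)[0]; print('knob',k,s,K)
hsv=cv2.cvtColor(im,cv2.COLOR_RGB2HSV)
tan=(hsv[:,:,1]>60)&(g>90)
for b in((174,44,190,66),(346,68,362,90)):
    try: c,s=blob(tan,b); print('slot',c,s,onz(d,[c],52)[0])
    except Exception as e: print(e)
# lid outer circle: steel edge, fit from picks projected: use grey mask
grey=((hsv[:,:,1]<45)&(g>90)&(g<200)).astype(np.uint8); grey[170:]=0; grey[:,:165]=0; grey[:,372:]=0
cs,_=cv2.findContours(cv2.morphologyEx(grey,cv2.MORPH_OPEN,np.ones((3,3))),cv2.RETR_EXTERNAL,cv2.CHAIN_APPROX_NONE)
c=max(cs,key=cv2.contourArea).reshape(-1,2); c=c[c[:,1]>2]; P=onz(d,c,57)[:,:2]
from scipy.optimize import least_squares
r=least_squares(lambda q:np.hypot(*(P-q[:2]).T)-q[2],[555,115,113],loss='soft_l1',f_scale=1); print('lid circle',r.x,np.abs(r.fun).mean())
b,s=blob((hsv[:,:,0]<18)&(hsv[:,:,1]>100)&(g<150),(200,40,245,90)); print('roll',b,s,onz(d,[b],28)[0])
C=r.x[:2]; print('knob ang',np.degrees(np.arctan2(*(K[:2]-C)[::-1])),np.hypot(*(K[:2]-C)))
def tri(a,b):
    o1,v1=ray(d,[a]);o2,v2=ray(t,[b]); v1=v1[0]/np.linalg.norm(v1);v2=v2[0]/np.linalg.norm(v2)
    k=np.linalg.lstsq(np.c_[v1,-v2],o2-o1,rcond=None)[0]; p,q=o1+k[0]*v1,o2+k[1]*v2; return ((p+q)/2).round(),np.linalg.norm(p-q).round(1)
print('paper edge',[onz(d,[u],30)[0].round() for u in((237,190),(190,150),(175,190))],'lemon',onz(d,[(265,210)],25)[0].round())
cv2.imwrite('pics/c3.png',np.hstack([cv2.resize(im[65:140,25:170,::-1],None,fx=4,fy=4,interpolation=cv2.INTER_CUBIC)]))
```

```text
knob [256.44444444 155.22666667] [249 147  16  18 225] [458.9458082   91.26913823  76.        ]
slot [185.30555556  54.36111111] [183  50   5   9  36] [531.47480873 207.37672311  52.        ]
slot [349.56410256  79.48717949] [347  76   6   8  39] [577.87676625  22.65754757  52.        ]
lid circle [516.37135155 140.5620119   81.8761955 ] 16.393386467427984
roll [220.54776119  64.10298507] [207  49  28  31 670] [538.46512951 171.7316465   28.        ]
knob ang -139.35790522436042 75.68011907567009
paper edge [array([399., 100.,  30.]), array([426., 174.,  30.]), array([368., 177.,  30.])] lemon [386.  54.  25.]
```

View pics/c3.png

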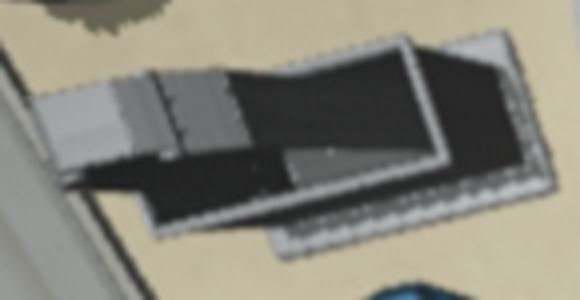

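Run:
```python
from h import *
d=load('pics/b_w')
c=np.array([(400,40),(447,160),(155,232)])/4+[25,65]; P=onz(d,c,72)[:,:2]; print(P.round(1),np.hypot(*np.diff(P,axis=0).T)); print('rim c',(P[0]+P[2])/2,'long ang',np.degrees(np.arctan2(*(P[2]-P[1])[::-1])))
c=np.array([(508,33),(555,187),(285,255)])/4+[25,65]; P=onz(d,c,3)[:,:2]; print(P.round(1),np.hypot(*np.diff(P,axis=0).T)); print('foot diag mid',(P[0]+P[2])/2,'ang',np.degrees(np.arctan2(*(P[2]-P[1])[::-1])))
delta((459,91.3,130),.384); delta((459,91.3,62),.384)
```

```text
[[485.7 256.5]
 [460.  236.5]
 [409.5 308.5]] [32.54668614 87.99387513]
rim c [447.59883015 282.52300479] long ang 125.05297782543443
[[496.3 255.3]
 [456.  227.8]
 [400.3 306.2]] [48.68476839 96.18941323]
foot diag mid [448.27150001 280.75171228] ang 125.42295759490636
dp [ 0.031  -0.0243  0.1706] rot [0.0002 0.0007 0.0003]
dp [ 0.031  -0.0243  0.2386] rot [0.0002 0.0007 0.0003]
```

```bash
python3 -m pendant '{"dp":[[0.01,-0.008,0.03],[0.02,-0.016,0.08],[0.031,-0.0243,0.13],[0.031,-0.0243,0.17],[0.031,-0.0243,0.19],[0.031,-0.0243,0.19],[0.031,-0.0243,0.19]],"rotation":[[0,0,0],[0,0,0],[0,0,0],[0,0,0],[0,0,0],[0,0,0],[0,0,0]]}' 0.05
python3 - <<'E'
from h import *
st(); d=cap('wrist','pics/d_w'); im=d['pixels']; g=im.max(2)
print('pred knob px',proj(d,[(459,91.3,75),(459,91.3,84)]))
u=proj(d,[(459,91.3,75)])[0].astype(int); 
m=np.zeros(g.shape,np.uint8); x,y=u; m[y-45:y+45,x-45:x+45]=(g[y-45:y+45,x-45:x+45]<60)
n,l,s,c=cv2.connectedComponentsWithStats(m)
for i in range(1,n):
    if s[i,4]>60: print(s[i],c[i],onz(d,[c[i]],78)[0])
delta((459,91.3,62),.384)
E
```

```text
time: 2.82
tool_pos: [460.2, 91.6, 111.8]
tcp_rot: [3.141, -0.002, 0.384]
contact_force: [0.1, 0.5, -0.2]
grip_width: 50.0
finger_force: 0.0
t 2.83 p [460.2  91.6 111.8] r [ 3.141e+00 -2.000e-03  3.840e-01] F [ 0.1  0.5 -0.2] M [0.01 0.05 0.04] w 50.0 ff 0.0 j [ 0.03  0.38  1.83 -0.    0.93  1.22]
pred knob px [[275.82041087 241.55733934]
 [275.73832211 247.03859343]]
[260 223  33  37 897] [275.73801561 241.35117057] [460.2383522  91.8364028  78.       ]
[230 245   9  41 113] [231.90265487 260.74336283] [437.20638565 113.0256711   78.        ]
dp [-0.0016 -0.0002  0.05  ] rot [ 0.0009 -0.0022  0.0001]
```

View pics/d_w.png

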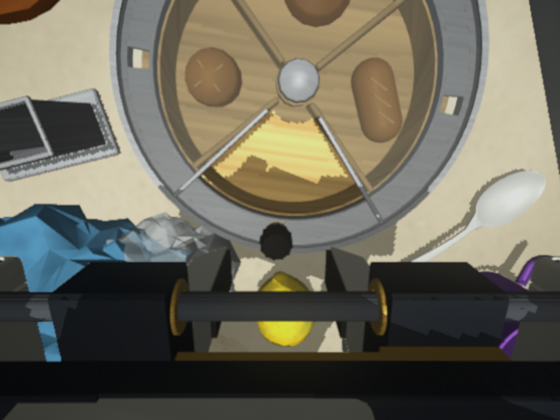

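```bash
python3 -m pendant '{"dp":[[-0.0005,0,0.02],[-0.0005,0,0.04],[-0.0005,0,0.049],[-0.0005,0,0.049],[-0.0005,0,0.049]],"rotation":[[0,0,0],[0,0,0],[0,0,0],[0,0,0],[0,0,0]]}'
python3 -m pendant '{"dp":[[0,0,0],[0,0,0],[0,0,0],[0,0,0],[0,0,0]],"rotation":[[0,0,0],[0,0,0],[0,0,0],[0,0,0],[0,0,0]]}' 0.012
python3 - <<'E'
from h import *
st(); d=load('pics/d_w'); g=d['pixels'].min(2)
pts=[]
for x,y in((140,58),(451,104)):
    m=np.zeros(g.shape,np.uint8); m[y-14:y+14,x-14:x+14]=g[y-14:y+14,x-14:x+14]>150
    n,l,s,c=cv2.connectedComponentsWithStats(m); i=1+np.argmax(s[1:,4]); print(s[i],c[i]); pts.append(onz(d,[c[i]],52)[0])
pts=np.array(pts); print(pts,pts.mean(0),np.hypot(*(pts[0]-pts[1])[:2]),np.degrees(np.arctan2(*(pts[1]-pts[0])[[1,0]])))
print('cap',onz(d,[(299,80)],66),'roll',onz(d,[(213,76)],30))
E
```

```text
time: 3.5
tool_pos: [459.8, 92.0, 62.5]
tcp_rot: [3.141, -0.002, 0.385]
contact_force: [0.3, -1.3, 0.2]
grip_width: 49.8
finger_force: 0.0
time: 4.12
tool_pos: [459.2, 92.0, 61.8]
tcp_rot: [3.142, -0.0, 0.385]
contact_force: [-1.1, 0.2, 1.1]
grip_width: 19.3
finger_force: 30.0
t 4.12 p [459.2  92.   61.8] r [ 3.142 -0.     0.385] F [-1.1  0.2  1.1] M [ 0.09  0.07 -0.02] w 19.3 ff 30.0 j [ 0.03  0.45  1.89 -0.    0.8   1.22]
[133  49   9  19 164] [136.96341463  58.26829268]
[445  97  12  18 143] [450.42657343 105.23076923]
[[530.18744134 211.61041981  52.        ]
 [578.38588111  19.75207968  52.        ]] [554.28666122 115.68124974  52.        ] 197.81989858670693 -75.89804607965802
cap [[554.54955415 115.23079374  66.        ]] roll [[538.7460133  169.96762469  30.        ]]
```

```bash
python3 -m pendant '{"dp":[[0,0,-0.004],[0,0,-0.008],[0,0,-0.012],[0,0,-0.012],[0,0,-0.012]],"rotation":[[0,0,0],[0,0,0],[0,0,0],[0,0,0],[0,0,0]]}'
python3 - <<'E'
from h import *
st()
c=99*np.array([np.cos(np.radians(8)),np.sin(np.radians(8))])
for a in(3,9,15,21,27,33,39,45):
    p=c-R.from_euler('z',a,degrees=True).as_matrix()[:2,:2]@c; print(a,round(np.radians(a),3),(p/1000).round(4))
E
```

```text
time: 4.75
tool_pos: [459.1, 92.0, 73.6]
tcp_rot: [3.142, 0.0, 0.385]
contact_force: [2.0, 0.5, -5.0]
grip_width: 19.1
finger_force: 30.0
t 4.75 p [459.1  92.   73.6] r [3.142 0.    0.385] F [ 2.   0.5 -5. ] M [ 0.11 -0.29  0.02] w 19.1 ff 30.0 j [ 0.03  0.43  1.88 -0.    0.83  1.22]
3 0.052 [ 0.0009 -0.0051]
9 0.157 [ 0.0034 -0.0152]
15 0.262 [ 0.0069 -0.0249]
21 0.367 [ 0.0114 -0.0342]
27 0.471 [ 0.0169 -0.043 ]
33 0.576 [ 0.0233 -0.0512]
39 0.681 [ 0.0305 -0.0586]
45 0.785 [ 0.0385 -0.0653]
```

```bash
python3 -m pendant '{"dp":[[0.0009,-0.0051,0],[0.0034,-0.0152,0],[0.0069,-0.0249,0],[0.0114,-0.0342,0],[0.0169,-0.043,0],[0.0233,-0.0512,0],[0.0305,-0.0586,0],[0.0385,-0.0653,0]],"rotation":[[0,0,0.052],[0,0,0.157],[0,0,0.262],[0,0,0.367],[0,0,0.471],[0,0,0.576],[0,0,0.681],[0,0,0.785]]}'
python3 -c "
from h import *
st(); d=cap('side','pics/e_s')"
```

```text
time: 5.75
tool_pos: [469.7, 166.9, 73.2]
tcp_rot: [3.14, 0.001, -0.403]
contact_force: [1.8, -2.3, -6.3]
grip_width: 19.0
finger_force: 30.0
t 5.75 p [469.7 166.9  73.2] r [ 3.14e+00  1.00e-03 -4.03e-01] F [ 1.8 -2.3 -6.3] M [-0.23 -0.24  0.06] w 19.0 ff 30.0 j [ 0.19  0.48  1.79 -0.    0.87  2.16]
```

```bash
python3 -m pendant '{"dp":[[0.0009,-0.0051,0],[0.0034,-0.0152,0],[0.0069,-0.0249,0],[0.0114,-0.0342,0],[0.0169,-0.043,0],[0.0233,-0.0512,0],[0.0305,-0.0586,0],[0.0385,-0.0653,0]],"rotation":[[0,0,0.052],[0,0,0.157],[0,0,0.262],[0,0,0.367],[0,0,0.471],[0,0,0.576],[0,0,0.681],[0,0,0.785]]}'
python3 -m pendant '{"dp":[[0,0,0],[0,0,0]],"rotation":[[0,0,0],[0,0,0]]}'
python3 -c "
from h import *
st(); C=np.array([554.8,115.7]); p=get_obs()['tool_pos'][:2]-C; print(np.hypot(*p),np.degrees(np.arctan2(p[1],p[0])))"
```

```text
time: 6.8
tool_pos: [530.1, 212.2, 72.9]
tcp_rot: [3.138, 0.001, -1.187]
contact_force: [-1.1, 0.7, -6.3]
grip_width: 19.3
finger_force: 30.0
time: 7.05
tool_pos: [530.3, 212.2, 73.2]
tcp_rot: [3.14, 0.001, -1.183]
contact_force: [-1.1, 3.5, -6.1]
grip_width: 19.0
finger_force: 30.0
t 7.05 p [530.3 212.2  73.2] r [ 3.140e+00  1.000e-03 -1.183e+00] F [-1.1  3.5 -6.1] M [ 0.67  0.21 -0.05] w 19.0 ff 30.0 j [0.25 0.59 1.59 0.   0.97 3.  ]
99.53721247506482 104.25739093666839
```

```bash
python3 -m pendant '{"dp":[[0,0,0.003],[0,0,0.006],[0,0,0.009],[0,0,0.011],[0,0,0.011]],"rotation":[[0,0,0],[0,0,0],[0,0,0],[0,0,0],[0,0,0]]}'
python3 -c "
from h import *
st()"
```

```text
time: 7.68
tool_pos: [530.8, 212.3, 62.4]
tcp_rot: [3.141, 0.0, -1.185]
contact_force: [-2.2, 4.7, -4.8]
grip_width: 18.6
finger_force: 30.0
t 7.67 p [530.8 212.3  62.4] r [ 3.141  0.    -1.185] F [-2.2  4.7 -4.8] M [ 0.91  0.45 -0.12] w 18.6 ff 30.0 j [0.25 0.6  1.6  0.   0.95 3.  ]
```

```bash
python3 -m pendant '{"dp":[[0,0,0],[0,0,0],[0,0,0]],"rotation":[[0,0,0],[0,0,0],[0,0,0]]}' 0.05
python3 -m pendant '{"dp":[[0,0,-0.02],[0,0,-0.05],[0,0,-0.08],[0,0,-0.08],[0,0,-0.08]],"rotation":[[0,0,0],[0,0,0],[0,0,0],[0,0,0],[0,0,0]]}'
python3 - <<'E'
from h import *
st(); d=cap('wrist','pics/f_w'); g=d['pixels'].max(2)
X=np.array((554.8+99*np.cos(np.radians(104.1)),115.7+99*np.sin(np.radians(104.1)),84)); print('pred',X,proj(d,[X,X-[0,0,9]]))
s=cap('side','pics/f_s'); print('side pred top home/8up',proj(s,[X,X+[0,0,8],X-[0,0,18]]))
a=d['pixels'][:,:,::-1]; x,y=proj(s,[X])[0].astype(int); b=cv2.resize(s['pixels'][y-40:y+40,x-40:x+40,::-1],(240,240),interpolation=cv2.INTER_CUBIC)
o=np.zeros((420,800,3),np.uint8); o[:,:560]=a; o[:240,560:]=b; cv2.imwrite('pics/f.png',o)
E
```

```text
time: 8.05
tool_pos: [531.9, 211.8, 63.2]
tcp_rot: [-3.14, -0.001, -1.185]
contact_force: [-1.0, 0.6, -0.2]
grip_width: 44.6
finger_force: 0.0
time: 8.68
tool_pos: [530.9, 211.8, 142.1]
tcp_rot: [3.141, -0.0, -1.185]
contact_force: [-0.1, 0.4, -0.7]
grip_width: 50.1
finger_force: 0.0
t 8.68 p [530.9 211.8 142.1] r [ 3.141 -0.    -1.185] F [-0.1  0.4 -0.7] M [ 0.15  0.02 -0.01] w 50.1 ff 0.0 j [ 0.25  0.5   1.51 -0.    1.12  3.  ]
pred [530.68211383 211.71732951  84.        ] [[277.89075096 230.34655564]
 [277.89035433 226.12626466]]
side pred top home/8up [[255.96493605 240.82726065]
 [255.95782406 238.21065027]
 [255.98150434 246.65130174]]
```

View pics/f.png

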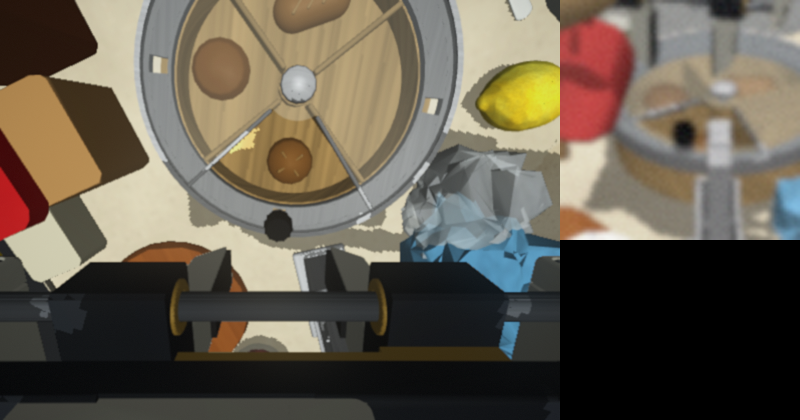

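The lid opening now stands over the round roll (290,160), with the knob at (278,226), its predicted home position. I'll check that numerically and plan the tongs grasp.

Run:
```python
from h import *
d=load('pics/f_w'); g=d['pixels'].max(2); 
m=np.zeros(g.shape,np.uint8); m[205:247,250:306]=g[205:247,250:306]<60
n,l,s,c=cv2.connectedComponentsWithStats(m); i=1+np.argmax(s[1:,4]); print(s[i],c[i])
X=np.array([530.7,211.7,0])
for up in(0,4,8,12):
    a=np.linspace(0,6.28,60); P=np.r_[np.c_[X[0]+10*np.cos(a),X[1]+10*np.sin(a),0*a+84+up],np.c_[X[0]+10*np.cos(a),X[1]+10*np.sin(a),0*a+66+up]]
    q=proj(d,P); print(up,q.min(0).round(1),q.max(0).round(1))
hsv=cv2.cvtColor(d['pixels'],cv2.COLOR_RGB2HSV)
m=((hsv[:,:,0]<14)&(hsv[:,:,1]>90)&(g<160)&(g>50)).astype(np.uint8); m[:130]=0;m[190:]=0;m[:,:255]=0;m[:,325:]=0
m=cv2.morphologyEx(m,cv2.MORPH_OPEN,np.ones((5,5)))
n,l,s,c=cv2.connectedComponentsWithStats(m); i=1+np.argmax(s[1:,4]); print('roll',s[i],c[i])
for z in(15,25,31): print(z,onz(d,[c[i]],z)[0])
print('well centre',554.8+58*np.cos(np.radians(104.1)),115.7+58*np.sin(np.radians(104.1)))
t=np.radians(125.2); print('yaw options',np.pi/2+t, t-np.pi/2)
delta((500,230,220),-0.3); delta((447.8,282,240),t-np.pi/2); delta((447.8,282,240),t-np.pi/2)
```

```text
[264 210  28  31 648] [277.84259259 225.4212963 ]
0 [263.7 209.5] [292.  243.5]
4 [263.5 211.1] [292.3 245.6]
8 [263.2 212.6] [292.5 247.9]
12 [263.  214.3] [292.8 250.2]Traceback (most recent call last):
  File "<stdin>", line 12, in <module>
    return _wrapfunc(a, 'argmax', axis=axis, out=out, **kwds)
    return bound(*args, **kwds)
ValueError: attempt to get argmax of an empty sequence
```

```bash
python3 -m pendant '{"dp":[[0.002,0.015,-0.03],[0.006,0.045,-0.07],[0.01,0.075,-0.098],[0.014,0.104,-0.098],[0.014,0.104,-0.098],[0.014,0.104,-0.098],[0.014,0.104,-0.098],[0.014,0.104,-0.098]],"rotation":[[0,0,0],[0,0,0],[0,0,-0.18],[0,0,-0.36],[0,0,-0.54],[0,0,-0.72],[0,0,-0.9],[0,0,-1.08]]}' 0.08
for i in 1 2; do python3 -m pendant '{"dp":[[0,0,0],[0,0,0],[0,0,0],[0,0,0],[0,0,0],[0,0,0],[0,0,0],[0,0,0]],"rotation":[[0,0,-0.18],[0,0,-0.36],[0,0,-0.54],[0,0,-0.72],[0,0,-0.9],[0,0,-1.08],[0,0,-1.26],[0,0,-1.44]]}'; done
python3 - <<'E'
from h import *
st(); t=np.radians(125.2)
delta((447.8,282,240),t+np.pi/2)
d=load('pics/f_w'); hsv=cv2.cvtColor(d['pixels'],cv2.COLOR_RGB2HSV); print(hsv[[160,150,170,160,135,185],[280,290,290,330,290,290]])
E
```

```text
time: 9.78
tool_pos: [439.7, 159.9, 239.7]
tcp_rot: [3.141, 0.002, -0.099]
contact_force: [-0.5, 0.9, 0.0]
grip_width: 80.1
finger_force: 0.0
time: 10.78
tool_pos: [439.8, 159.9, 239.7]
tcp_rot: [-3.14, 0.001, 1.341]
contact_force: [-1.1, 0.0, 1.1]
grip_width: 79.9
finger_force: 0.0
time: 11.78
tool_pos: [439.8, 159.9, 239.7]
tcp_rot: [-3.14, -0.002, 2.781]
contact_force: [-0.2, 0.3, 0.1]
grip_width: 80.1
finger_force: 0.0
t 11.78 p [439.8 159.9 239.7] r [-3.140e+00 -2.000e-03  2.781e+00] F [-0.2  0.3  0.1] M [ 0.11 -0.12 -0.01] w 80.1 ff 0.0 j [ 0.18  0.23  1.65 -0.    1.27 -1.03]
dp [ 0.0356  0.1171 -0.0004] rot [-3.000e-04 -2.000e-03 -9.752e-01]
[[ 15 168 120]
 [ 16 167 124]
 [ 16 167 124]
 [ 19 128 161]
 [ 19 129 160]
 [ 19 128 158]]
```

```bash
python3 -m pendant '{"dp":[[0.005,0.016,0],[0.011,0.036,0],[0.018,0.06,0],[0.026,0.085,0],[0.0356,0.11,0],[0.0356,0.117,0.02],[0.0356,0.117,0.04],[0.0356,0.117,0.04]],"rotation":[[0,0,-0.163],[0,0,-0.326],[0,0,-0.489],[0,0,-0.652],[0,0,-0.815],[0,0,-0.975],[0,0,-0.975],[0,0,-0.975]]}'
python3 - <<'E'
from h import *
st(); d=cap('wrist','pics/g_w')
d=load('pics/f_w'); hsv=cv2.cvtColor(d['pixels'],cv2.COLOR_RGB2HSV);g=hsv[:,:,2]
m=((hsv[:,:,0]<18)&(hsv[:,:,1]>145)&(g<145)&(g>80)).astype(np.uint8); m[:130]=0;m[190:]=0;m[:,:258]=0;m[:,322:]=0
m=cv2.morphologyEx(m,cv2.MORPH_OPEN,np.ones((5,5)))
n,l,s,c=cv2.connectedComponentsWithStats(m); i=1+np.argmax(s[1:,4]); print('roll',s[i],c[i])
for z in(15,25,31): print(z,onz(d,[c[i]],z)[0])
E
```

```text
time: 12.78
tool_pos: [447.6, 281.6, 198.5]
tcp_rot: [3.141, -0.005, -2.533]
contact_force: [-0.2, -0.1, 1.1]
grip_width: 80.2
finger_force: 0.0
t 12.78 p [447.6 281.6 198.5] r [ 3.141 -0.005 -2.533] F [-0.2 -0.1  1.1] M [ 0.13 -0.12 -0.03] w 80.2 ff 0.0 j [ 0.42  0.38  1.55 -0.    1.22 -1.76]
roll [ 268  140   44   43 1482] [289.64844804 160.95681511]
15 [535.95324265 171.43156056  15.        ]
25 [536.81035039 170.28179907  25.        ]
31 [537.32461503 169.59194217  31.        ]
```

View pics/g_w.png

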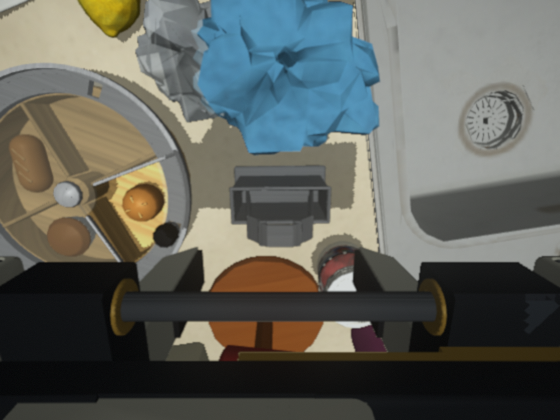

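The stand is centred under the gripper at (281,195), and the tongs' bow (247–314, 217–245) sits between the fingers.

Run:
```python
from h import *
d=load('pics/g_w')
print('bow',onz(d,[(247,222),(314,222),(280.5,232)],148).round(1))
print('rim far',onz(d,[(231,187),(328,187),(231,223),(328,223)],72).round(1))
delta((447.8,282,101),np.radians(215.2))
```

```text
bow [[453.3 258.7 148. ]
 [427.4 295.8 148. ]
 [446.2 281.4 148. ]]
rim far [[459.  237.   72. ]
 [409.4 308.1  72. ]
 [487.6 255.3  72. ]
 [436.4 328.7  72. ]]
dp [0.0001 0.0005 0.0988] rot [ 0.0004 -0.0025 -0.0064]
```

```bash
python3 -m pendant '{"dp":[[0,0.0005,0.02],[0,0.0005,0.05],[0,0.0005,0.08],[0,0.0005,0.098],[0,0.0005,0.098],[0,0.0005,0.098]],"rotation":[[0,0,0],[0,0,0],[0,0,0],[0,0,0],[0,0,0],[0,0,0]]}'
python3 -m pendant '{"dp":[[0,0,0],[0,0,0],[0,0,0],[0,0,0],[0,0,0]],"rotation":[[0,0,0],[0,0,0],[0,0,0],[0,0,0],[0,0,0]]}' 0.0495
python3 -c "
from h import *
st()"
```

```text
time: 13.58
tool_pos: [449.4, 282.7, 103.9]
tcp_rot: [-3.141, 0.002, -2.534]
contact_force: [0.0, -0.3, 1.1]
grip_width: 80.2
finger_force: 0.0
time: 14.2
tool_pos: [449.1, 282.3, 103.1]
tcp_rot: [-3.141, 0.001, -2.533]
contact_force: [2.4, -1.9, 2.5]
grip_width: 49.4
finger_force: 11.3
t 14.2 p [449.1 282.3 103.1] r [-3.141e+00  1.000e-03 -2.533e+00] F [ 2.4 -1.9  2.5] M [-0.47 -0.47 -0.  ] w 49.4 ff 11.3 j [ 0.42  0.48  1.68 -0.    0.98 -1.76]
```

```bash
python3 -m pendant '{"dp":[[0,0,-0.015],[0,0,-0.04],[0,0,-0.07],[0,0,-0.1],[0,0,-0.12],[0,0,-0.12],[0,0,-0.12]],"rotation":[[0,0,0],[0,0,0],[0,0,0],[0,0,0],[0,0,0],[0,0,0],[0,0,0]]}'
python3 - <<'E'
from h import *
st(); d=cap('wrist','pics/i_w'); delta((538,170.5,223),np.radians(276.5))
s=cap('side','pics/i_s'); t=cap('top','pics/i_t')
p=get_obs()['tool_pos']; x,y=proj(s,[p-[0,0,40]])[0].astype(int)
b=cv2.resize(s['pixels'][max(0,y-60):y+60,x-36:x+36,::-1],(252,420),interpolation=cv2.INTER_CUBIC)
o=np.zeros((420,800,3),np.uint8); o[:,:548]=d['pixels'][:,:548,::-1]; o[:,548:]=b; cv2.imwrite('pics/i.png',o)
E
```

```text
time: 15.08
tool_pos: [448.0, 282.3, 222.0]
tcp_rot: [3.141, -0.001, -2.533]
contact_force: [0.2, 0.1, -1.5]
grip_width: 50.2
finger_force: 7.3
t 15.07 p [448.  282.3 222. ] r [ 3.141e+00 -1.000e-03 -2.533e+00] F [ 0.2  0.1 -1.5] M [ 0.15 -0.07  0.02] w 50.2 ff 7.3 j [ 0.42  0.35  1.52  0.    1.27 -1.76]
dp [-0.0101 -0.1432 -0.0014] rot [ 0.0016 -0.0016 -1.076 ]
```

View pics/i.png

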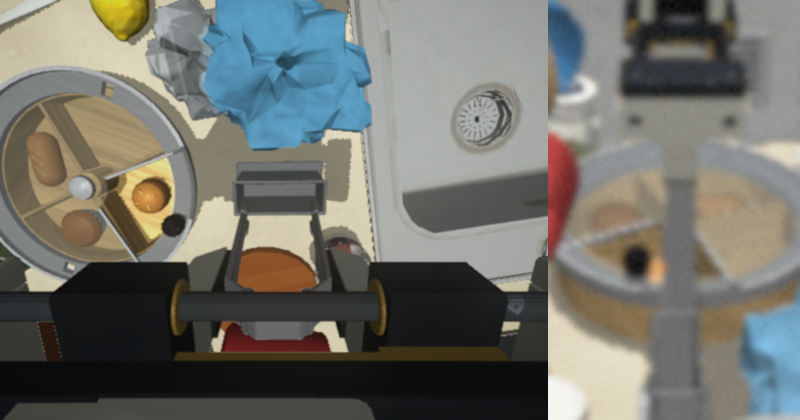

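The tongs are held, with the paddles at about (233,205) and (325,205) below the fingers. Next I check whether they hang straight.

Run:
```python
from h import *
d=load('pics/i_w'); p=np.array([448,282.3,222.]); yw=-2.533
tx=np.array([np.cos(yw),np.sin(yw),0]); ty=np.array([np.sin(yw),-np.cos(yw),0])
for sx in(-11.5,11.5):
  for sy in(-31,31): print(sx,sy,proj(d,[p+tx*sx+ty*sy-[0,0,97],p+tx*sx+ty*sy-[0,0,66]]).round(0).tolist())
for sy in(-25,25): print('grip',proj(d,[p+ty*sy+[0,0,19]+tx*9,p+ty*sy+[0,0,19]-tx*9]).round(0).tolist())
im=cv2.resize(d['pixels'][150:345,220:335,::-1],None,fx=3,fy=3,interpolation=cv2.INTER_CUBIC); cv2.imwrite('pics/i2.png',im)
```

```text
-11.5 -31 [[242.0, 227.0], [237.0, 241.0]]
-11.5 31 [[317.0, 227.0], [321.0, 241.0]]
11.5 -31 [[241.0, 200.0], [236.0, 211.0]]
11.5 31 [[318.0, 200.0], [323.0, 211.0]]
grip [[227.0, 268.0], [229.0, 301.0]]
grip [[333.0, 268.0], [332.0, 301.0]]
```

View pics/i2.png

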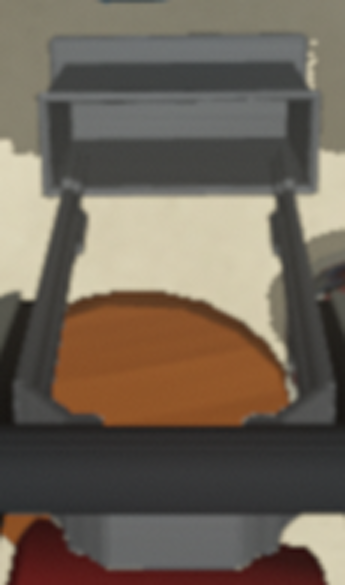

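```bash
python3 -m pendant '{"dp":[[-0.001,-0.01,0],[-0.002,-0.03,0],[-0.004,-0.055,0],[-0.006,-0.08,0],[-0.008,-0.105,0],[-0.009,-0.13,0],[-0.01,-0.1432,0],[-0.01,-0.1432,0]],"rotation":[[0,0,-0.1],[0,0,-0.27],[0,0,-0.44],[0,0,-0.61],[0,0,-0.78],[0,0,-0.95],[0,0,-1.076],[0,0,-1.076]]}'
python3 - <<'E'
from h import *
st(); d=cap('wrist','pics/k_w'); 
T=T_tool(); p=T[:3,3]; tx,ty=T[:3,0],T[:3,1]
hsv=cv2.cvtColor(d['pixels'],cv2.COLOR_RGB2HSV); 
q=proj(d,[(538,170.5,25)])[0]; print('pred roll',q); x,y=q.astype(int); print(hsv[y,x],hsv[y,x-12],hsv[y-10,x])
m=((hsv[:,:,0]<18)&(hsv[:,:,1]>145)&(hsv[:,:,2]>60)).astype(np.uint8); M=np.zeros_like(m); M[max(0,y-35):y+35,x-35:x+35]=m[max(0,y-35):y+35,x-35:x+35]
n,l,s,c=cv2.connectedComponentsWithStats(M); i=1+np.argmax(s[1:,4]); print('roll',s[i],c[i],[onz(d,[c[i]],z)[0].round(1) for z in(20,28)])
print('tips',[proj(d,[p+tx*sx+ty*sy-[0,0,97]])[0].round() for sx in(-11.5,11.5) for sy in(-27,27)])
cv2.imwrite('pics/k.png',cv2.resize(d['pixels'][120:360,170:390,::-1],None,fx=2.5,fy=2.5,interpolation=cv2.INTER_CUBIC))
E
```

```text
time: 16.23
tool_pos: [538.7, 169.9, 221.8]
tcp_rot: [3.14, -0.0, -1.46]
contact_force: [-0.1, -0.2, -1.5]
grip_width: 49.3
finger_force: 7.3
t 16.23 p [538.7 169.9 221.8] r [ 3.14 -0.   -1.46] F [-0.1 -0.2 -1.5] M [ 0.16  0.03 -0.01] w 49.3 ff 7.3 j [ 0.17  0.42  1.42 -0.    1.3  -3.08]
pred roll [278.3926741  188.26314355]
[ 16 161 135] [ 16 163 105] [ 15 163 117]
roll [263 171  33  34 857] [278.99066511 188.00583431] [array([537.2, 171.2,  20. ]), array([537.5, 169.5,  28. ])]
tips [array([246., 228.]), array([311., 228.]), array([245., 201.]), array([312., 201.])]
```

View pics/k.png

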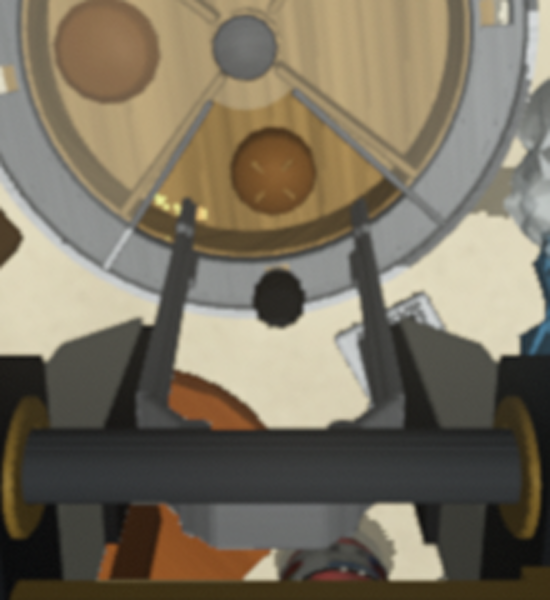

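```bash
python3 -c "
from h import *
delta((537.6,170.3,140),-1.4573)"
python3 -m pendant '{"dp":[[0,0.001,0.02],[0,0.001,0.045],[0,0.001,0.065],[0,0.001,0.08],[0,0.001,0.08]],"rotation":[[0,0,0],[0,0,0],[0,0,0],[0,0,0],[0,0,0]]}'
python3 -c "
from h import *
st(); delta((537.6,170.3,110.5),-1.4573)
d=cap('wrist','pics/l_w')
cv2.imwrite('pics/l.png',cv2.resize(d['pixels'][120:360,170:390,::-1],None,fx=2.5,fy=2.5,interpolation=cv2.INTER_CUBIC))"
```

```text
dp [0.0001 0.0006 0.0819] rot [ 0.0016  0.0001 -0.0035]
time: 16.9
tool_pos: [536.7, 170.8, 141.7]
tcp_rot: [3.139, -0.0, -1.458]
contact_force: [0.1, -0.5, -0.2]
grip_width: 49.7
finger_force: 7.3
t 16.9 p [536.7 170.8 141.7] r [ 3.139 -0.    -1.458] F [ 0.1 -0.5 -0.2] M [ 0.1  -0.04 -0.02] w 49.7 ff 7.3 j [ 0.17  0.49  1.54  0.    1.12 -3.08]
dp [ 0.0006 -0.001   0.0312] rot [ 0.0025 -0.0001 -0.0006]
```

View pics/l.png

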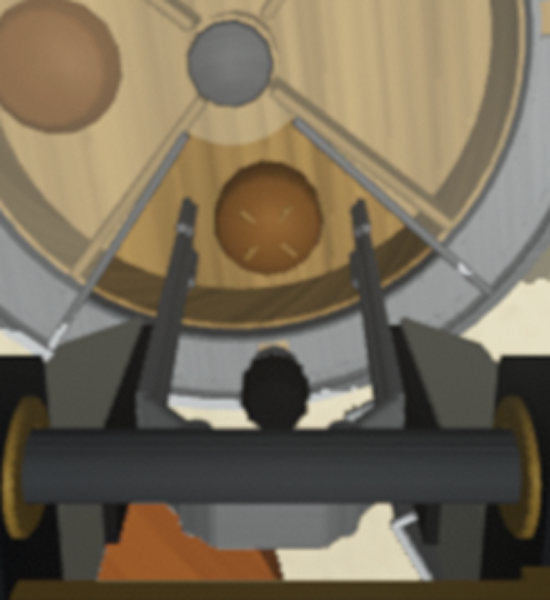

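Roll (centre (268,218) in the crop) sits midway between the paddles (188 and 360), clear of the opening's edges.

```bash
python3 -m pendant '{"dp":[[0.0003,-0.0005,0.01],[0.0006,-0.001,0.02],[0.0006,-0.001,0.028],[0.0006,-0.001,0.0312],[0.0006,-0.001,0.0312]],"rotation":[[0,0,0],[0,0,0],[0,0,0],[0,0,0],[0,0,0]]}'
python3 -c "
from h import *
st()"
```

```text
time: 17.58
tool_pos: [538.6, 170.0, 111.2]
tcp_rot: [3.141, -0.0, -1.457]
contact_force: [1.2, -0.3, -0.8]
grip_width: 50.0
finger_force: 7.3
t 17.57 p [538.6 170.  111.2] r [ 3.141 -0.    -1.457] F [ 1.2 -0.3 -0.8] M [ 0.14 -0.03  0.02] w 50.0 ff 7.3 j [ 0.17  0.53  1.57 -0.    1.04 -3.08]
```

```bash
python3 -m pendant '{"dp":[[0,0,0],[0,0,0],[0,0,0],[0,0,0],[0,0,0]],"rotation":[[0,0,0],[0,0,0],[0,0,0],[0,0,0],[0,0,0]]}' 0.03
python3 -m pendant '{"dp":[[0,0,-0.005],[0,0,-0.015],[0,0,-0.025],[0,0,-0.03],[0,0,-0.03]],"rotation":[[0,0,0],[0,0,0],[0,0,0],[0,0,0],[0,0,0]]}'
python3 -c "
from h import *
st()"
```

```text
time: 18.2
tool_pos: [538.8, 170.0, 111.7]
tcp_rot: [-3.141, -0.0, -1.457]
contact_force: [0.5, 1.0, 0.3]
grip_width: 45.6
finger_force: 30.0
time: 18.82
tool_pos: [538.9, 170.1, 142.1]
tcp_rot: [-3.141, -0.0, -1.457]
contact_force: [0.2, -0.0, -1.8]
grip_width: 45.8
finger_force: 30.0
t 18.82 p [538.9 170.1 142.1] r [-3.141 -0.    -1.457] F [ 0.2 -0.  -1.8] M [ 0.12 -0.06  0.  ] w 45.8 ff 30.0 j [ 0.17  0.49  1.53 -0.    1.11 -3.08]
```

```bash
python3 -m pendant '{"dp":[[0,0,-0.01],[0,0,-0.03],[0,0,-0.055],[0,0,-0.08],[0,0,-0.1],[0,0,-0.114],[0,0,-0.12],[0,0,-0.12]],"rotation":[[0,0,0],[0,0,0],[0,0,0],[0,0,0],[0,0,0],[0,0,0],[0,0,0],[0,0,0]]}'
python3 -m pendant '{"dp":[[0,0,0],[0,0,0],[0,0,0],[0,0,0]],"rotation":[[0,0,0],[0,0,0],[0,0,0],[0,0,0]]}'
python3 - <<'E'
from h import *
st(); d=cap('wrist','pics/m_w'); s=cap('side','pics/m_s'); p=get_obs()['tool_pos']; x,y=proj(s,[p-[0,0,95]])[0].astype(int)
a=cv2.resize(d['pixels'][120:360,170:390,::-1],(400,436)); b=cv2.resize(s['pixels'][y-60:y+60,x-55:x+55,::-1],(400,436),interpolation=cv2.INTER_CUBIC); cv2.imwrite('pics/m.png',np.hstack([a,b]))
E
```

```text
time: 19.82
tool_pos: [538.6, 170.0, 261.4]
tcp_rot: [3.141, -0.0, -1.457]
contact_force: [-0.2, -0.8, -1.3]
grip_width: 45.5
finger_force: 30.0
time: 20.32
tool_pos: [538.6, 170.0, 261.3]
tcp_rot: [3.141, -0.0, -1.457]
contact_force: [0.1, 0.3, 0.1]
grip_width: 45.5
finger_force: 30.0
t 20.32 p [538.6 170.  261.3] r [ 3.141 -0.    -1.457] F [0.1 0.3 0.1] M [ 0.17 -0.04 -0.05] w 45.5 ff 30.0 j [ 0.17  0.39  1.35 -0.    1.4  -3.08]
```

View pics/m.png

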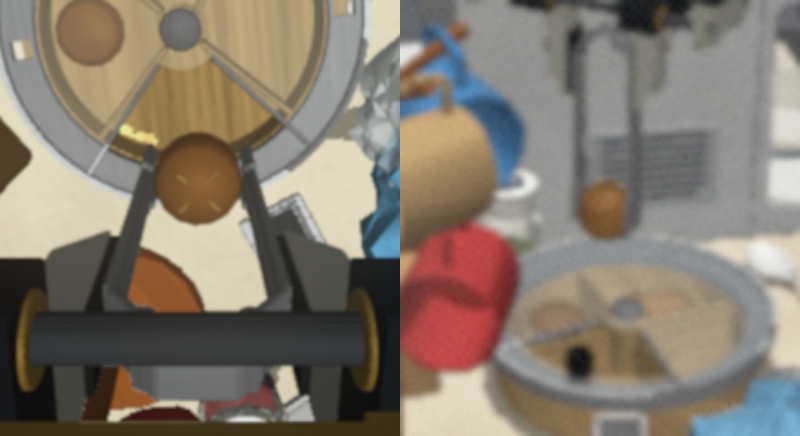

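The roll is held between the paddles well above the lid: wrist view (198,178), side view (603,208). The lid is in place with the knob down.

```bash
python3 -c "
from h import *
print(workorder.close_job())"
```

```text
the job is handed in; nothing more can be done
None
```

The job is handed in: the lid is locked a quarter turn round over the round roll, and the roll is held still in the tongs about 10 cm above the lid, finished at about 20 s of the 53 s allowed.

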